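Switch the unit and zero two kitchen scales

TASK

Get the two kitchen scales ready for weighing: with your fingertips, on the scale that carries the steel bowl press the left key (it changes the unit), then the right key (it sets zero), and after that press the right key of the empty scale. Press each key fully down for a moment and let it come up before the next; never press the left key of the empty scale or two keys at once. Nothing is to be picked up: do not lift or shove the scales or the bowl, and leave the timer and piping nozzle around them alone.

Things in the scene. Friction and masses are not known exactly. Their poses are not given: they have to be found in the camera images.
- scale_a: the scale that carries the bowl: kitchen scale, loose, about 1 kg, 258 mm deep (x), 216 wide (y), 44 high. Origin: centre of its underside, z up; +x points away from the robot (within 0.25 rad). Plate: x -46 to +129 mm, y -102 to +102 mm, top 44 mm up. In front of it, toward the robot, a dark panel 30 mm up with a small key at either end. Left or right of the other.
- scale_b: the empty scale, the same model and size as the other, same frame: origin at the centre of its underside, +x from the keys to the plate. No object on its plate.
- bowl: small steel bowl, 110 mm across the rim, 42 mm high, 0.09 kg, standing loose on the plate of scale_a (rim about 86 mm above the table, its centre 45 to 70 mm behind the scale's centre). Origin: centre of its underside.
- scale_a_left (a point): left key of the scale with the bowl: middle of the key's top, 17 mm across, 33 mm above the table, 3 mm proud of the panel; near the left end of the panel as seen from the robot, at +62 mm in the scale's y and -84 mm in its x; the plate, 11 mm higher, begins 38 mm behind it. Fixed to the scale: this point does not sink with the key
- scale_a_right (a point): right key of the scale with the bowl: middle of the key's top, 17 mm across, 33 mm above the table, 3 mm proud of the panel; near the right end of the panel as seen from the robot, at -62 mm in the scale's y and -84 mm in its x; the plate, 11 mm higher, begins 38 mm behind it. Fixed to the scale: this point does not sink with the key
- scale_b_left (a point): left key of the empty scale: middle of the key's top, 17 mm across, 33 mm above the table, 3 mm proud of the panel; near the left end of the panel as seen from the robot, at +62 mm in the scale's y and -84 mm in its x; the plate, 11 mm higher, begins 38 mm behind it. Fixed to the scale: this point does not sink with the key
- scale_b_right (a point): right key of the empty scale: middle of the key's top, 17 mm across, 33 mm above the table, 3 mm proud of the panel; near the right end of the panel as seen from the robot, at -62 mm in the scale's y and -84 mm in its x; the plate, 11 mm higher, begins 38 mm behind it. Fixed to the scale: this point does not sink with the key
- scale_a_key_unit (a joint): left key of the scale with the bowl: 0 = up, grows as it is pressed straight down, 0.0015 m = fully down; a spring pushes it back up, fully down takes 6 N (4 N per mm)
- scale_a_key_tare (a joint): right key of the scale with the bowl: 0 = up, grows as it is pressed straight down, 0.0015 m = fully down; a spring pushes it back up, fully down takes 6 N (4 N per mm)
- scale_b_key_unit (a joint): left key of the empty scale: 0 = up, grows as it is pressed straight down, 0.0015 m = fully down; a spring pushes it back up, fully down takes 6 N (4 N per mm)
- scale_b_key_tare (a joint): right key of the empty scale: 0 = up, grows as it is pressed straight down, 0.0015 m = fully down; a spring pushes it back up, fully down takes 6 N (4 N per mm)
- timer: round white kitchen timer, 64 mm across, 44 mm high, loose on the table in front of the scales; leave alone. Origin: centre of its underside.
- nozzle: steel piping nozzle, a cone 29 mm across and 50 mm high, loose on the table left of the scales; leave alone. Origin: centre of its underside.
Mind the look-alikes: they are no part of the job. Of the things like the bowl, leave any that is black, red or turquoise; of the rest the larger one is meant.

How it is judged:
On the way, in this order (a step that is already met when the one before it is completed fails the run):
1. the left key of the scale with the bowl is pressed down by the fingers, all other keys up (value of joint scale_a_key_unit above 0.0009 m and contact force between the fingers and scale_a above 1 N and value of joint each of scale_a_key_tare, scale_b_key_unit, scale_b_key_tare below 0.0005 m), for 0.1 s.
2. all keys are up again (value of joint each of scale_a_key_unit, scale_a_key_tare, scale_b_key_unit, scale_b_key_tare below 0.0005 m), for 0.05 s.
3. then the right key of the scale with the bowl is pressed down by the fingers, all other keys up (value of joint scale_a_key_tare above 0.0009 m and contact force between the fingers and scale_a above 1 N and value of joint each of scale_a_key_unit, scale_b_key_unit, scale_b_key_tare below 0.0005 m), for 0.1 s.
4. all keys are up again (all of step 2), for 0.05 s.
5. then the right key of the empty scale is pressed down by the fingers, all other keys up (value of joint scale_b_key_tare above 0.0009 m and contact force between the fingers and scale_b above 1 N and value of joint each of scale_a_key_unit, scale_a_key_tare, scale_b_key_unit below 0.0005 m), for 0.1 s.
At the end, for the whole second after the job is handed in: All four keys are up (less than 0.5 mm down); both scales and the bowl are level, at rest and within 25 mm of where they started; timer and piping nozzle are within 20 mm of where they started (all of step 4 and distance of each of scale_a, scale_b, bowl from where it was at the start of the episode below 0.025 m and angle between each of scale_a, scale_b, bowl's own z axis and vertical below 0.05 rad and linear speed of each of scale_a, scale_b, bowl below 0.02 m/s and distance of each of timer, nozzle from where it was at the start of the episode below 0.02 m); the robot touches nothing.
It fails at once if the left key of the empty scale is pressed (value of joint scale_b_key_unit above 0.0008 m).
It fails at once if two keys are pressed together (value of joint each of scale_a_key_unit, scale_a_key_tare above 0.0008 m or value of joint each of scale_a_key_unit, scale_b_key_tare above 0.0008 m or value of joint each of scale_a_key_tare, scale_b_key_tare above 0.0008 m).
It fails at once if a scale or the bowl is lifted off its support (height (world z) of any of scale_a, scale_b above 0.015 m or z of bowl in the frame of scale_a above 0.06 m).
It fails at once if a scale or the bowl is shoved more than 25 mm (distance of any of scale_a, scale_b, bowl from where it was at the start of the episode above 0.025 m).
It fails at once if the timer or piping nozzle is moved more than 20 mm (distance of any of timer, nozzle from where it was at the start of the episode above 0.02 m).
It also fails if it takes over 45 s, if anything falls off the work surface, if the arm or the gripper's body presses on something with over 40 N, if the wrist force passes 120 N, or if a joint passes its speed limit or range.

ROBOT

A 6-joint arm with a two-finger parallel gripper is mounted at the origin on a cart in front of the work surface, level with it; the furniture and walls round the work are solid. World frame = base frame: x ahead of the robot, y to its left, z up, the work surface at z = 0. Lengths are in m, angles in rad, forces in N, time in s.
With the tool pointing down it reaches from about 0.225 to 0.875 m from the base axis. Payload 3.4 kg.
Tool frame: the origin (TCP) lies on the centre line of the jaws, within the pads' length; the fingertips stand 19 mm ahead of it and the grasp point (between the pads) is the TCP; z points along the fingers, y is the direction in which the jaws open and shut (so a half turn about z gives the same grasp; the last joint's range is limited). The gripper opens to 85 mm and grips with 20 to 120 N. Pads are 22 mm wide; open, the fingers measure 114 mm over their backs; the gripper's body (76 mm by 85 mm) begins 54 mm behind the grasp point. The pads swing forward as they close: fully open they stand 13 mm farther back than shut.
Start: joints at [1.086, 0.276, 1.505, -0, 1.361, -0.121], TCP at [0.205, 0.537, 0.25] pointing down, gripper open.
Joint ranges: [-2.89, 2.89], [-0.75, 2.08], [0.22, 2.7], [-1.18, 4.32], [0.11, 2.71], [-2.7, 2.7]. Speed limits (rad/s): [2.57, 2.57, 3.14, 3.14, 3.14, 3.14].

INTERFACE

Orientations are given as a unit quaternion [w, x, y, z].
In Python, from rig import monitor, eyes, manip, models gives the robot as it stands.
- The arm moves only by the tool send_rows, never from a script. Its argument "deltas" is a list of rows, each an object with "dp": the shift along the world's x, y, z each as a share of 0.12 m, from -1 to 1, a list of three; "rotation": the turn, a rotation vector about the world's x, y, z each as a share of 0.5 rad, from -1 to 1, a list of three. In form: [{"dp": [dx, dy, dz], "rotation": [rx, ry, rz]}, ...]. A call has 1 to 12 rows; each row is the pose to reach, as a shift and turn from the pose commanded when the call began; what a row does not reach only later rows make up. A row lasts 1/12 s, in which the tool goes at most 41.7 mm and 7.16 degrees, less where a joint would pass 70% of its speed; a pose out of reach is approached as far as the arm can. A call with a number of a shift or a turn outside -1 to 1 is refused whole. A call with a gripper value outside its range is refused whole. "fingers" is the closure, from -1 (fully open) to 1 (shut), set as the call begins (left out, the last holds). The fingers move at their own pace and stop on an object; "grip_force" is the grip in N (left out, the last holds). Time passes only in rows, so rows that repeat a pose let the fingers close. It gives the time, the measured TCP pose, the force and the opening at its end, in the units of the state.
- monitor.get_state(): the state, without advancing time (a new reading comes with each control period).
- eyes.get_image(name): name is "scene" or "top"; returns a dict with "color" (420x560x3 uint8, red, green, blue), "depth" (420x560 float32, m along the optical axis (not along the pixel's ray), 0 where there is no reading), "mtx" (3x3 intrinsics, pixels), "k1" (the pictures are not rectified: a ray, as slopes to the right and down, at radius r is drawn at 1 + k1 r^2 times it, then the intrinsics apply), "rvec" (rotation vector, rad) and "tvec" (3), from world to camera coordinates, as OpenCV has them. Camera axes: x right, y down, z forward; pixel columns grow to the right and rows downward; lengths in m; the calibration is good to about 2 mm. A picture is of the moment at which its call begins.
- manip.sign_off(): hands the job in, once; it reports no verdict.
Trained networks look in a picture, given as the dict that the camera call returned (one of the last four; its "shot" number tells which), for a name from the list of things; names that differ only in an ending like _2 or _b are one class to them, and where a whole thing is asked for, a point or a joint stands for the part that bears it (a point fixed in the world has none). Each returns a list of dicts, best first, with "score" (0 to 1); they miss things now and then, are a little off and sometimes report something else, mostly with a low value. They report only what shows in the picture. A call takes as long as a camera call. They do not tell look-alikes from the thing itself.
- models.find_in(name, picture): "box" ([left, top, right, bottom] in pixels, round what is visible of it).
The state is a dict: "clock": time; "qpos": joint angles; "qd": joint speeds; "effort": joint torques, N m; "position": TCP position; "ee_rot": TCP orientation; "contact_force": force on the tool from outside, world axes, zero at the start; "moment": the same for the moment, N m; "width": finger opening in m.
Only numpy, scipy, OpenCV 4.12 (cv2) and the standard library are available. Lean on these libraries where they do the work, as an engineer would, in place of code of your own. Each camera call takes 0.05 s, during which the arm holds its last target.

## Working session

There is one attempt and no reset: what is moved stays moved. The work goes in short steps, Python scripts to look and compute and a tool call to move; the robot and the scene stay as the last step left them, time stands still between calls to the robot, and variables do not carry over. Pictures are saved under pics/ and viewed, and the job is handed in when it is done.

Besides the shell and the picture viewer there is one more tool, called after ">>>" as name([rows], argument=value, ...), one row to a line, values as JSON. send_rows: Moves the arm, as the interface text tells. Its arguments: {"type":"object","properties":{"deltas":{"type":"array","items":{"type":"object","properties":{"dp":{"type":"array","items":{"type":"number"}},"rotation":{"type":"array","items":{"type":"number"}}}}},"fingers":{"type":"number"},"grip_force":{"type":"number"}},"required":["deltas"]}

```bash
mkdir -p pics; ls; python3 - <<'E'
from rig import monitor, eyes, manip, models
import cv2, pickle
print(monitor.get_state())
for n in("top","scene"):
    im=eyes.get_image(n); pickle.dump(im,open(f'{n}0.pkl','wb'))
    cv2.imwrite(f'pics/{n}0.png',im['color'][:,:,::-1])
    print(n,im['mtx'],im['k1'],im['rvec'],im['tvec'],im['shot'])
    for k in('scale_a','bowl','timer','nozzle','scale_a_left','scale_a_right'):
        print(k,models.find_in(k,im)[:4])
E
```

```text
pics
{'clock': 0.0, 'qpos': array([ 1.08597975e+00,  2.76617017e-01,  1.50616056e+00, -7.24311732e-06,
        1.36071527e+00, -1.20991782e-01]), 'qd': array([-0.00080299,  0.00139027, -0.00057515, -0.00083135,  0.00016441,
       -0.00034909]), 'effort': array([ 3.96612040e-05, -4.16772795e+01, -2.45806700e+01,  1.57667187e-04,
        1.13140073e-02,  8.61335195e-06]), 'position': array([0.20437769, 0.5369058 , 0.24941621]), 'ee_rot': array([-2.80027481e-04,  1.80909919e-01,  9.83499211e-01, -9.07898741e-04]), 'contact_force': array([-0.52842937,  0.12130407,  0.77093247]), 'moment': array([ 0.04220426,  0.01328638, -0.04953801]), 'width': 0.08557216406029447}
top [[454.92375852   0.         285.53284497]
 [  0.         454.92375852 212.62516027]
 [  0.           0.           1.        ]] -0.07866181163589402 [ 2.09594602 -2.146421    0.17572554] [0.11530901 0.55837474 1.13001499] 1
scale_a [{'box': [165.0, 140.0, 254.5, 243.1], 'score': 0.95}, {'box': [307.1, 133.2, 390.7, 236.3], 'score': 0.73}]
bowl [{'box': [358.7, 248.6, 398.5, 291.7], 'score': 0.97}, {'box': [403.5, 131.6, 43
[... 476 characters left out ...]
15.73512953]
 [  0.           0.           1.        ]] -0.11351105447112429 [ 2.11324035 -0.81294489  0.37319209] [-0.34379193  0.3249636   1.19086293] 2
scale_a [{'box': [303.8, 210.8, 407.7, 279.9], 'score': 0.68}, {'box': [229.5, 160.5, 320.2, 215.6], 'score': 0.58}]
bowl [{'box': [349.2, 201.6, 384.4, 231.3], 'score': 0.92}, {'box': [376.2, 269.5, 409.1, 296.3], 'score': 0.92}, {'box': [340.5, 299.6, 386.7, 340.0], 'score': 0.79}, {'box': [292.1, 271.7, 333.5, 304.7], 'score': 0.58}]
timer [{'box': [232.7, 236.9, 254.4, 258.8], 'score': 0.61}]
nozzle []
scale_a_left [{'box': [304.0, 211.5, 408.2, 281.7], 'score': 0.6}]
scale_a_right [{'box': [300.4, 211.3, 408.1, 280.2], 'score': 0.63}]
```

View pics/top0.png

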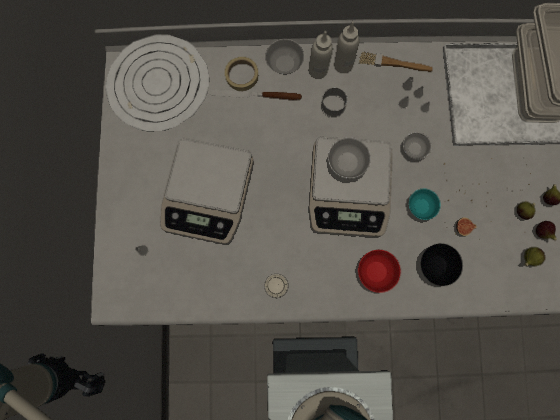

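View pics/scene0.png

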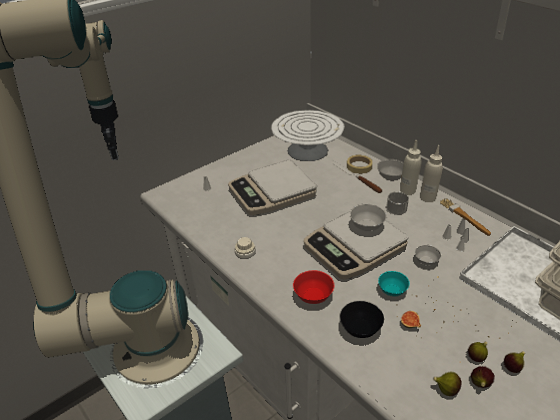

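```bash
python3 - <<'E'
import pickle,cv2
im=pickle.load(open('top0.pkl','rb'))['color'][:,:,::-1]
cv2.imwrite('pics/topcrop.png',cv2.resize(im[125:255,150:400],None,fx=3.2,fy=3.2,interpolation=cv2.INTER_CUBIC))
E
```

```text
(no output)
```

View pics/topcrop.png

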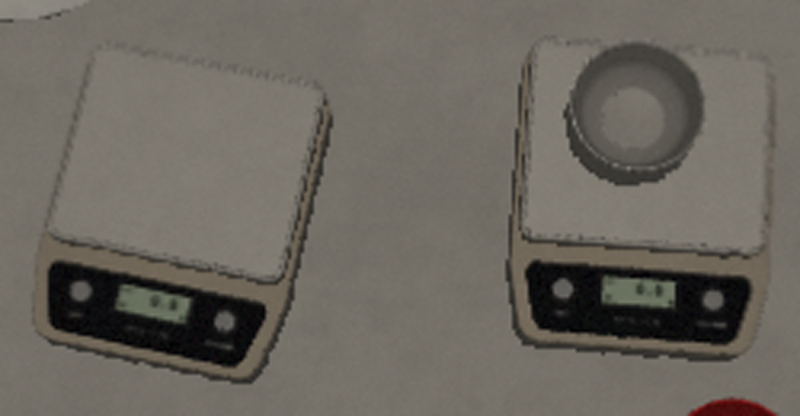

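The scale with the steel bowl is the right one in the top view, with the bowl at about (348,159). Its keys are at about (326,215) and (373,218). The empty scale is the left one, with its right key at about (220,225). The other bowls (red, black, turquoise, and small steel ones on the table) are not on a plate, so they don't matter here. Next I measure the key positions.

```bash
cat > h.py <<'E'
import numpy as np,cv2,pickle
def ray(im,u,v):
    M=im['mtx'];x=(u-M[0,2])/M[0,0];y=(v-M[1,2])/M[1,1]
    d=np.array([x,y]);s=d.copy()
    for _ in range(20): s=d/(1+im['k1']*(s@s))
    R=cv2.Rodrigues(np.array(im['rvec']))[0];t=np.array(im['tvec'])
    return -R.T@t, R.T@np.array([s[0],s[1],1])
def atz(im,u,v,z):
    o,d=ray(im,u,v); return o+d*(z-o[2])/d[2]
def proj(im,P):
    R=cv2.Rodrigues(np.array(im['rvec']))[0];c=R@np.array(P)+np.array(im['tvec'])
    s=c[:2]/c[2];s=s*(1+im['k1']*(s@s));M=im['mtx'];return M[0,0]*s[0]+M[0,2],M[1,1]*s[1]+M[1,2]
E
python3 - <<'E'
from h import *
T=pickle.load(open('top0.pkl','rb'));S=pickle.load(open('scene0.pkl','rb'))
g=cv2.cvtColor(T['color'],cv2.COLOR_RGB2GRAY).astype(float)
gs=cv2.cvtColor(S['color'],cv2.COLOR_RGB2GRAY).astype(float)
def cen(g,u,v,r=4.5):
    for _ in range(5):
        yy,xx=np.mgrid[0:420,0:560];m=np.hypot(xx-u,yy-v)<r
        w=np.clip(g-np.percentile(g[m],25),0,None)*m
        u,v=(w*xx).sum()/w.sum(),(w*yy).sum()/w.sum()
    return u,v
K={}
for n,(u,v) in dict(aL=(325.4,214.7),aR=(372.6,218.2),bL=(174.8,215.7),bR=(220.1,225)).items():
    u,v=cen(g,u,v);p=atz(T,u,v,.033);K[n]=p
    q=proj(S,p);q2=cen(gs,*q,r=4)
    print(n,(u,v),p.round(4),'scene pred',np.round(q,1),'cen',np.round(q2,1),atz(S,*q2,.033).round(4))
for s in'ab':
    d=K[s+'L']-K[s+'R'];yaw=np.arctan2(-d[0],d[1]);m=(K[s+'L']+K[s+'R'])/2
    c=m+.084*np.array([np.cos(yaw),np.sin(yaw),0])
    print(s,np.linalg.norm(d),yaw,c)
print('timer',atz(T,277,285,.044),'nozzle',atz(T,140,250,.02))
v=[]
for im,(n) in((S,'scene'),):
    c=im['color'][150:290,220:420,::-1];cv2.imwrite('pics/scenecrop.png',cv2.resize(c,None,fx=4,fy=4,interpolation=cv2.INTER_CUBIC))
E
```

```text
aL (np.float64(325.4358860195904), np.float64(214.8486197684773)) [ 0.5556 -0.0027  0.033 ] scene pred [318.6 238.1] cen [319.6 238.4] [ 0.5566 -0.006   0.033 ]
aR (np.float64(372.36944583125313), np.float64(218.29955067398902)) [ 0.5433 -0.1258  0.033 ] scene pred [345.6 260.9] cen [346.6 261.4] [ 0.5438 -0.129   0.033 ]
bL (np.float64(174.77983951855566), np.float64(215.45135406218657)) [0.564  0.3965 0.033 ] scene pred [240.8 181.9] cen [241.5 182.3] [0.5642 0.3928 0.033 ]
bR (np.float64(219.8112858464385), np.float64(224.9787234042553)) [0.5355 0.276  0.033 ] scene pred [255.7 200.2] cen [256.4 200.6] [0.5359 0.2728 0.033 ]
a 0.12373980054396976 -0.09981792878411506 [ 0.6330465  -0.07259617  0.033     ]
b 0.12381817183545624 -0.23218227992212756 [0.63152924 0.31695132 0.033     ]
timer [0.37567974 0.12796779 0.044     ] nozzle [0.47525192 0.49209501 0.02      ]
```

View pics/scenecrop.png

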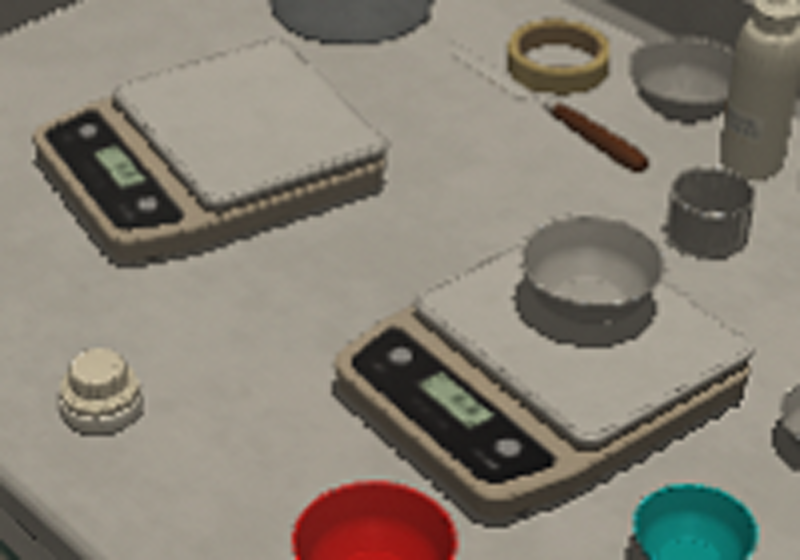

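Scale A is confirmed: it is the one with the steel bowl on its plate. Both measured key spacings are 123.8 mm, against 124 mm given. The two cameras agree to about 3 mm, so I average them:

| Key | x (m) | y (m) |
|---|---|---|
| A left | 0.556 | -0.004 |
| A right | 0.5435 | -0.1275 |
| B right | 0.5355 | 0.2745 |

Next I shut the fingers and move over.

>>> send_rows([
  {"dp": [0.2, -0.25, 0], "rotation": [0, 0, 0]},
  {"dp": [0.4, -0.5, 0], "rotation": [0, 0, 0]},
  {"dp": [0.6, -0.75, 0], "rotation": [0, 0, 0]},
  {"dp": [0.8, -1, 0], "rotation": [0, 0, 0]},
  {"dp": [0.8, -1, 0], "rotation": [0, 0, 0]},
], fingers=1, grip_force=20)

```text
clock: 1.12
position: [0.3042, 0.4126, 0.2505]
ee_rot: [0.002, 0.183, 0.983, -0.002]
contact_force: [-1.1, -0.5, 0.2]
width: 0.0258
```

>>> send_rows([
  {"dp": [0.2, -0.25, 0], "rotation": [0, 0, 0]},
  {"dp": [0.4, -0.5, 0], "rotation": [0, 0, 0]},
  {"dp": [0.6, -0.75, 0], "rotation": [0, 0, 0]},
  {"dp": [0.8, -1, 0], "rotation": [0, 0, 0]},
  {"dp": [0.8, -1, 0], "rotation": [0, 0, 0]},
])

```text
clock: 1.53
position: [0.4007, 0.293, 0.2505]
ee_rot: [0.002, 0.184, 0.983, -0.001]
contact_force: [-0.2, 0.6, -0.4]
width: -0.0002
```

>>> send_rows([
  {"dp": [0.2, -0.25, 0], "rotation": [0, 0, 0]},
  {"dp": [0.4, -0.5, 0], "rotation": [0, 0, 0]},
  {"dp": [0.6, -0.75, 0], "rotation": [0, 0, 0]},
  {"dp": [0.8, -1, 0], "rotation": [0, 0, 0]},
  {"dp": [0.8, -1, 0], "rotation": [0, 0, 0]},
])

```text
clock: 1.95
position: [0.4971, 0.1731, 0.2503]
ee_rot: [0.002, 0.183, 0.983, -0.001]
contact_force: [-0.1, 0.5, 0.3]
width: 0.0001
```

>>> send_rows([
  {"dp": [0.12, -0.25, -0.2], "rotation": [0, 0, 0]},
  {"dp": [0.25, -0.5, -0.4], "rotation": [0, 0, 0]},
  {"dp": [0.25, -0.75, -0.6], "rotation": [0, 0, 0]},
  {"dp": [0.25, -0.75, -0.7], "rotation": [0, 0, 0]},
  {"dp": [0.25, -0.75, -0.7], "rotation": [0, 0, 0]},
])

```text
clock: 2.37
position: [0.5205, 0.0868, 0.1633]
ee_rot: [-0.003, 0.182, 0.983, -0.0]
contact_force: [-1.0, 0.2, -0.8]
width: 0.0001
```

>>> send_rows([
  {"dp": [0.12, -0.25, -0.2], "rotation": [0, 0, 0]},
  {"dp": [0.25, -0.5, -0.4], "rotation": [0, 0, 0]},
  {"dp": [0.25, -0.72, -0.6], "rotation": [0, 0, 0]},
  {"dp": [0.25, -0.72, -0.7], "rotation": [0, 0, 0]},
  {"dp": [0.25, -0.72, -0.7], "rotation": [0, 0, 0]},
  {"dp": [0.25, -0.72, -0.7], "rotation": [0, 0, 0]},
  {"dp": [0.25, -0.72, -0.7], "rotation": [0, 0, 0]},
])

```text
clock: 2.95
position: [0.5537, 0.0023, 0.0838]
ee_rot: [0.001, 0.18, 0.984, 0.0]
contact_force: [0.4, 0.2, 0.8]
width: -0.0002
```

```bash
python3 - <<'E'
from rig import monitor, eyes
from h import *
for i in range(2):print(monitor.get_state()['position'])
for n in("top","scene"):
    im=eyes.get_image(n); pickle.dump(im,open(f'{n}1.pkl','wb'))
    p=monitor.get_state()['position'];print(p)
    u,v=proj(im,[p[0],p[1],p[2]-.019]);print(n,u,v, proj(im,[.556,-.004,.033]))
    c=im['color'][int(v)-50:int(v)+50,int(u)-60:int(u)+60,::-1];cv2.imwrite(f'pics/{n}1c.png',cv2.resize(c,None,fx=5,fy=5,interpolation=cv2.INTER_CUBIC))
E
```

```text
[0.55372367 0.00233105 0.08384597]
[0.55372367 0.00233105 0.08384597]
[0.55377391 0.00227459 0.08405491]
top 324.4167837250038 213.44284901789092 (np.float64(325.93806327545974), np.float64(214.6976300333516))
[0.55372347 0.00217436 0.08406379]
scene 317.163276271364 229.3136878604507 (np.float64(319.00711757198786), np.float64(238.21077415110813))
```

View pics/top1c.png

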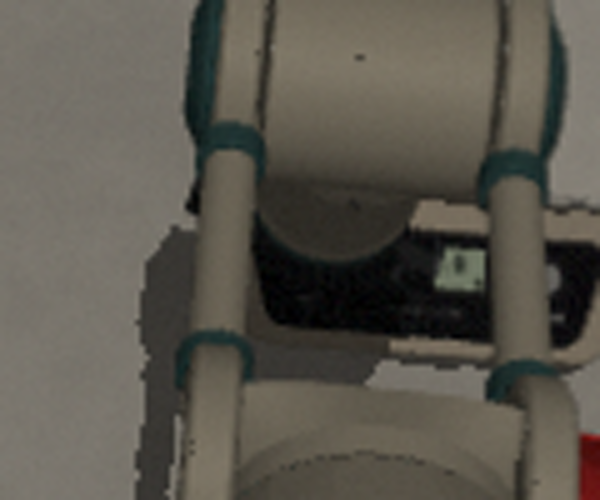

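View pics/scene1c.png

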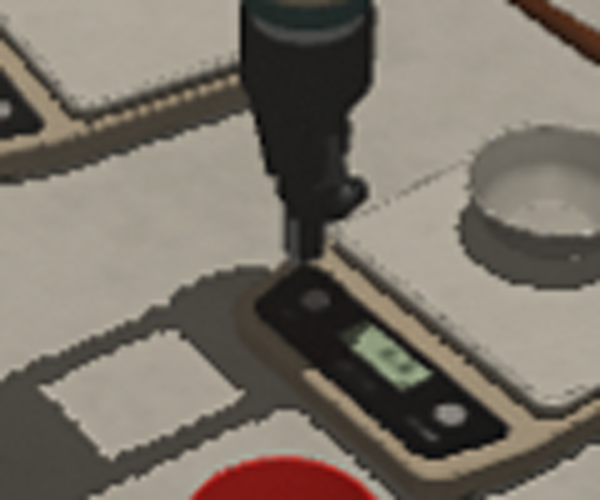

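The scene view puts the tip (317,231) 2 to 3 mm left of the line to the left key (319,238), which matches the arm's own reading. I correct by +2.5 mm in x and -7 mm in y, then lower to just above the key.

>>> send_rows([
  {"dp": [0.02, -0.06, -0.08], "rotation": [0, 0, 0]},
  {"dp": [0.02, -0.06, -0.15], "rotation": [0, 0, 0]},
  {"dp": [0.02, -0.06, -0.22], "rotation": [0, 0, 0]},
  {"dp": [0.02, -0.06, -0.22], "rotation": [0, 0, 0]},
  {"dp": [0.02, -0.06, -0.22], "rotation": [0, 0, 0]},
  {"dp": [0.02, -0.06, -0.22], "rotation": [0, 0, 0]},
])

```text
clock: 3.55
position: [0.5549, -0.0062, 0.0556]
ee_rot: [-0.0, 0.181, 0.983, 0.0]
contact_force: [-0.2, -0.5, -0.4]
width: -0.0
```

```bash
python3 - <<'E'
from rig import monitor, eyes
from h import *
n="scene"
im=eyes.get_image(n)
s=monitor.get_state();p=s['position'];print(p,s['contact_force'])
u,v=proj(im,[p[0],p[1],p[2]-.019]);print(n,u,v, proj(im,[.556,-.004,.033]))
c=im['color'][int(v)-50:int(v)+50,int(u)-60:int(u)+60,::-1];cv2.imwrite(f'pics/{n}2c.png',cv2.resize(c,None,fx=6,fy=6,interpolation=cv2.INTER_CUBIC))
E
```

```text
[ 0.55514698 -0.00624453  0.05589115] [ 0.22504294 -0.08279221 -0.5548735 ]
scene 319.3438128531467 237.7108672626669 (np.float64(319.00711757198786), np.float64(238.21077415110813))
```

View pics/scene2c.png

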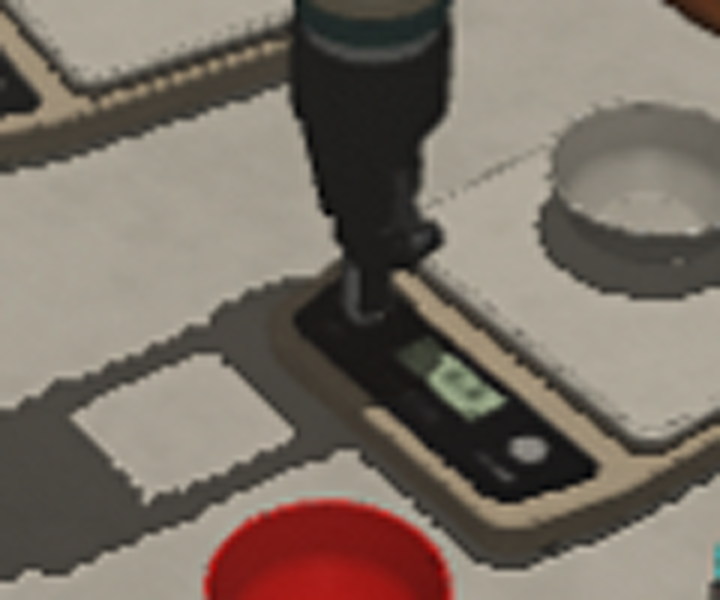

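The tip is over the left key and hides it, and the gap is about 3 to 4 mm. I lower in small steps.

>>> send_rows([
  {"dp": [0, 0, -0.01], "rotation": [0, 0, 0]},
  {"dp": [0, 0, -0.02], "rotation": [0, 0, 0]},
  {"dp": [0, 0, -0.03], "rotation": [0, 0, 0]},
  {"dp": [0, 0, -0.03], "rotation": [0, 0, 0]},
  {"dp": [0, 0, -0.03], "rotation": [0, 0, 0]},
])

```text
clock: 4.02
position: [0.5551, -0.0062, 0.0524]
ee_rot: [0.0, 0.181, 0.984, 0.0]
contact_force: [-0.2, 0.2, 0.1]
width: -0.0002
```

>>> send_rows([
  {"dp": [0, 0, -0.005], "rotation": [0, 0, 0]},
  {"dp": [0, 0, -0.01], "rotation": [0, 0, 0]},
  {"dp": [0, 0, -0.01], "rotation": [0, 0, 0]},
])

```text
clock: 4.27
position: [0.5551, -0.0062, 0.0514]
ee_rot: [0.0, 0.181, 0.984, 0.0]
contact_force: [-1.2, -0.5, 3.7]
width: -0.0002
```

>>> send_rows([
  {"dp": [0, 0, -0.004], "rotation": [0, 0, 0]},
  {"dp": [0, 0, -0.007], "rotation": [0, 0, 0]},
  {"dp": [0, 0, -0.007], "rotation": [0, 0, 0]},
  {"dp": [0, 0, -0.007], "rotation": [0, 0, 0]},
])

```text
clock: 4.6
position: [0.5551, -0.0062, 0.0509]
ee_rot: [0.0, 0.181, 0.984, 0.0]
contact_force: [-1.5, 0.2, 5.9]
width: 0.0
```

>>> send_rows([
  {"dp": [0, 0, -0.004], "rotation": [0, 0, 0]},
  {"dp": [0, 0, -0.004], "rotation": [0, 0, 0]},
  {"dp": [0, 0, -0.004], "rotation": [0, 0, 0]},
])

```text
clock: 4.85
position: [0.5552, -0.0062, 0.0508]
ee_rot: [0.0, 0.181, 0.984, 0.0]
contact_force: [-1.9, 0.1, 9.7]
width: -0.0004
```

>>> send_rows([
  {"dp": [0, 0, 0.05], "rotation": [0, 0, 0]},
  {"dp": [0, 0, 0.15], "rotation": [0, 0, 0]},
  {"dp": [0, 0, 0.25], "rotation": [0, 0, 0]},
  {"dp": [0, 0, 0.25], "rotation": [0, 0, 0]},
  {"dp": [0, 0, 0.25], "rotation": [0, 0, 0]},
])

```text
clock: 5.27
position: [0.5553, -0.0063, 0.08]
ee_rot: [0.001, 0.181, 0.984, 0.0]
contact_force: [0.5, -0.4, -0.2]
width: -0.0002
```

The force rose about 4 N/mm and then jumped to 9.7 N at the end stop, so the left key went fully down and was released. Next is the right key of scale A.

>>> send_rows([
  {"dp": [-0.03, -0.25, 0], "rotation": [0, 0, 0]},
  {"dp": [-0.06, -0.5, 0], "rotation": [0, 0, 0]},
  {"dp": [-0.09, -0.75, 0], "rotation": [0, 0, 0]},
  {"dp": [-0.1, -1, 0], "rotation": [0, 0, 0]},
  {"dp": [-0.1, -1, 0], "rotation": [0, 0, 0]},
  {"dp": [-0.1, -1, -0.07], "rotation": [0, 0, 0]},
  {"dp": [-0.1, -1, -0.15], "rotation": [0, 0, 0]},
  {"dp": [-0.1, -1, -0.2], "rotation": [0, 0, 0]},
  {"dp": [-0.1, -1, -0.2], "rotation": [0, 0, 0]},
  {"dp": [-0.1, -1, -0.2], "rotation": [0, 0, 0]},
])

```text
clock: 6.1
position: [0.5423, -0.1249, 0.0547]
ee_rot: [-0.001, 0.18, 0.984, 0.0]
contact_force: [-0.4, 0.3, -0.2]
width: 0.0002
```

```bash
python3 - <<'E'
from rig import monitor, eyes
from h import *
n="scene"
im=eyes.get_image(n)
s=monitor.get_state();p=s['position'];print(p,s['contact_force'])
u,v=proj(im,[p[0],p[1],p[2]-.019]);print(n,u,v, proj(im,[.5435,-.128,.033]))
c=im['color'][int(v)-50:int(v)+50,int(u)-60:int(u)+60,::-1];cv2.imwrite(f'pics/{n}3c.png',cv2.resize(c,None,fx=6,fy=6,interpolation=cv2.INTER_CUBIC))
E
```

```text
[ 0.542856   -0.12519932  0.0552853 ] [-0.42573203 -0.56762445  0.25311642]
scene 345.4397083241082 260.02038417250327 (np.float64(346.25700694192693), np.float64(261.26169224163243))
```

View pics/scene3c.png

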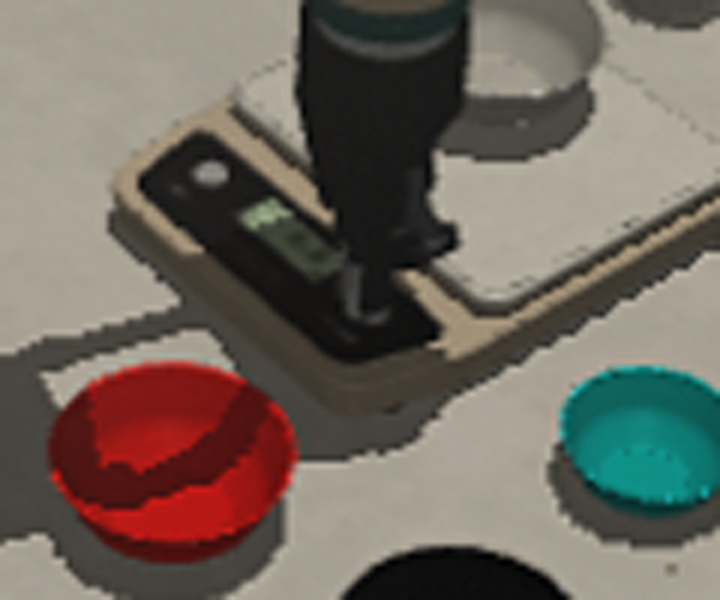

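The left key is up again and the tip is over the right key with about 3 mm of clearance. I shift 2.4 mm in -y and press in steps.

>>> send_rows([
  {"dp": [0, -0.02, 0], "rotation": [0, 0, 0]},
  {"dp": [0, -0.02, -0.01], "rotation": [0, 0, 0]},
  {"dp": [0, -0.02, -0.02], "rotation": [0, 0, 0]},
  {"dp": [0, -0.02, -0.025], "rotation": [0, 0, 0]},
  {"dp": [0, -0.02, -0.025], "rotation": [0, 0, 0]},
])

```text
clock: 6.57
position: [0.543, -0.1286, 0.0528]
ee_rot: [0.0, 0.181, 0.983, 0.0]
contact_force: [-0.6, 0.3, -0.3]
width: 0.0002
```

>>> send_rows([
  {"dp": [0, 0, -0.004], "rotation": [0, 0, 0]},
  {"dp": [0, 0, -0.008], "rotation": [0, 0, 0]},
  {"dp": [0, 0, -0.008], "rotation": [0, 0, 0]},
])

```text
clock: 6.82
position: [0.5431, -0.1286, 0.052]
ee_rot: [0.0, 0.181, 0.983, 0.0]
contact_force: [-1.1, 0.9, 0.8]
width: 0.0001
```

>>> send_rows([
  {"dp": [0, 0, -0.004], "rotation": [0, 0, 0]},
  {"dp": [0, 0, -0.008], "rotation": [0, 0, 0]},
  {"dp": [0, 0, -0.011], "rotation": [0, 0, 0]},
  {"dp": [0, 0, -0.011], "rotation": [0, 0, 0]},
])

```text
clock: 7.15
position: [0.5431, -0.1286, 0.051]
ee_rot: [0.0, 0.181, 0.984, 0.0]
contact_force: [-1.9, 0.4, 6.2]
width: 0.0002
```

>>> send_rows([
  {"dp": [0, 0, -0.005], "rotation": [0, 0, 0]},
  {"dp": [0, 0, -0.005], "rotation": [0, 0, 0]},
  {"dp": [0, 0, -0.005], "rotation": [0, 0, 0]},
  {"dp": [0, 0, -0.005], "rotation": [0, 0, 0]},
])

```text
clock: 7.48
position: [0.5431, -0.1287, 0.0509]
ee_rot: [0.0, 0.181, 0.984, -0.0]
contact_force: [-2.3, 0.6, 8.4]
width: -0.0
```

>>> send_rows([
  {"dp": [0, 0, 0.1], "rotation": [0, 0, 0]},
  {"dp": [0, 0, 0.3], "rotation": [0, 0, 0]},
  {"dp": [0, 0, 0.6], "rotation": [0, 0, 0]},
  {"dp": [0, 0, 0.6], "rotation": [0, 0, 0]},
  {"dp": [0, 0, 0.6], "rotation": [0, 0, 0]},
])

```text
clock: 7.9
position: [0.5445, -0.1291, 0.1238]
ee_rot: [0.003, 0.181, 0.984, -0.0]
contact_force: [-0.2, -0.5, -0.5]
width: 0.0002
```

Right key pressed to its stop (8.4 N) and released. Next is the empty scale's right key, about +0.402 m in y and -8 mm in x.

>>> send_rows([
  {"dp": [0, 0.3, 0], "rotation": [0, 0, 0]},
  {"dp": [-0.01, 0.6, 0], "rotation": [0, 0, 0]},
  {"dp": [-0.02, 0.9, 0], "rotation": [0, 0, 0]},
  {"dp": [-0.02, 1, 0], "rotation": [0, 0, 0]},
])

```text
clock: 8.23
position: [0.5384, -0.0046, 0.1202]
ee_rot: [-0.002, 0.18, 0.984, 0.001]
contact_force: [0.1, -0.3, -0.2]
width: -0.0001
```

>>> send_rows([
  {"dp": [0, 0.3, 0], "rotation": [0, 0, 0]},
  {"dp": [-0.01, 0.6, 0], "rotation": [0, 0, 0]},
  {"dp": [-0.02, 0.9, 0], "rotation": [0, 0, 0]},
  {"dp": [-0.02, 1, 0], "rotation": [0, 0, 0]},
])

```text
clock: 8.57
position: [0.5368, 0.1151, 0.1205]
ee_rot: [-0.001, 0.18, 0.984, 0.001]
contact_force: [-0.6, -0.7, -0.1]
width: 0.0001
```

>>> send_rows([
  {"dp": [0, 0.3, 0], "rotation": [0, 0, 0]},
  {"dp": [-0.01, 0.6, 0], "rotation": [0, 0, 0]},
  {"dp": [-0.02, 0.9, 0], "rotation": [0, 0, 0]},
  {"dp": [-0.02, 1, 0], "rotation": [0, 0, 0]},
])

```text
clock: 8.9
position: [0.5352, 0.2349, 0.1207]
ee_rot: [-0.001, 0.18, 0.984, 0.001]
contact_force: [0.5, 0.2, -0.4]
width: 0.0002
```

>>> send_rows([
  {"dp": [0, 0.2, 0], "rotation": [0, 0, 0]},
  {"dp": [0, 0.35, 0], "rotation": [0, 0, 0]},
  {"dp": [0, 0.35, 0], "rotation": [0, 0, 0]},
  {"dp": [0, 0.35, -0.2], "rotation": [0, 0, 0]},
  {"dp": [0, 0.35, -0.3], "rotation": [0, 0, 0]},
  {"dp": [0, 0.35, -0.3], "rotation": [0, 0, 0]},
  {"dp": [0, 0.35, -0.3], "rotation": [0, 0, 0]},
])

```text
clock: 9.48
position: [0.5353, 0.2719, 0.0847]
ee_rot: [-0.001, 0.181, 0.983, -0.001]
contact_force: [0.2, -0.7, 0.2]
width: 0.0001
```

>>> send_rows([
  {"dp": [0, 0.015, -0.1], "rotation": [0, 0, 0]},
  {"dp": [0, 0.015, -0.2], "rotation": [0, 0, 0]},
  {"dp": [0, 0.015, -0.24], "rotation": [0, 0, 0]},
  {"dp": [0, 0.015, -0.24], "rotation": [0, 0, 0]},
  {"dp": [0, 0.015, -0.24], "rotation": [0, 0, 0]},
])

```text
clock: 9.9
position: [0.5363, 0.2748, 0.0576]
ee_rot: [0.0, 0.181, 0.983, 0.0]
contact_force: [-0.3, 0.5, 0.0]
width: -0.0001
```

```bash
python3 - <<'E'
from rig import monitor, eyes
from h import *
n="scene"
im=eyes.get_image(n)
s=monitor.get_state();p=s['position'];print(p,s['contact_force'])
u,v=proj(im,[p[0],p[1],p[2]-.019]);print(n,u,v, proj(im,[.5357,.2735,.033]))
c=im['color'][int(v)-50:int(v)+50,int(u)-60:int(u)+60,::-1];cv2.imwrite(f'pics/{n}4c.png',cv2.resize(c,None,fx=6,fy=6,interpolation=cv2.INTER_CUBIC))
E
```

```text
[0.53649631 0.27505756 0.05795329] [-0.18499048  0.53406311  0.10491595]
scene 255.98512591597358 198.73819568683314 (np.float64(256.2023212612323), np.float64(200.49467492179386))
```

View pics/scene4c.png

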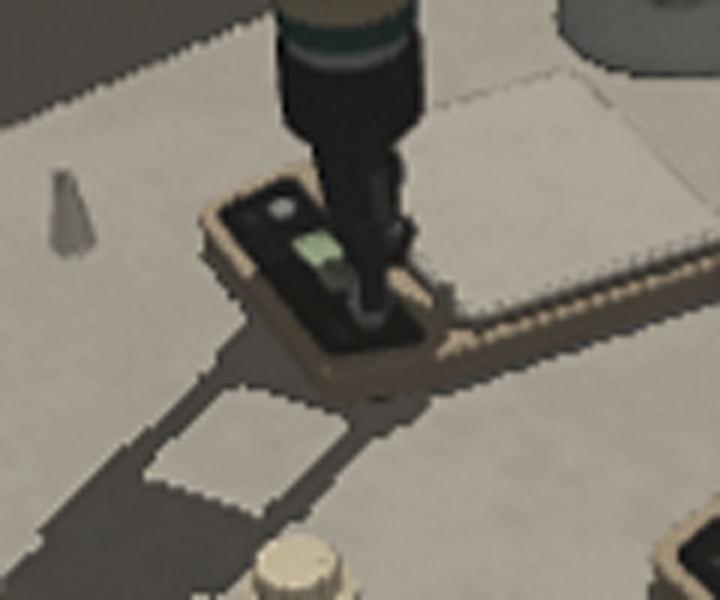

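The tip is over the empty scale's right key, and the left key at crop (283,207) is well clear. I press in steps.

>>> send_rows([
  {"dp": [0, -0.01, -0.015], "rotation": [0, 0, 0]},
  {"dp": [0, -0.01, -0.03], "rotation": [0, 0, 0]},
  {"dp": [0, -0.01, -0.043], "rotation": [0, 0, 0]},
  {"dp": [0, -0.01, -0.043], "rotation": [0, 0, 0]},
  {"dp": [0, -0.01, -0.043], "rotation": [0, 0, 0]},
])

```text
clock: 10.37
position: [0.536, 0.274, 0.0522]
ee_rot: [0.0, 0.181, 0.984, 0.0]
contact_force: [-0.1, -1.4, 1.1]
width: -0.0002
```

>>> send_rows([
  {"dp": [0, 0, -0.004], "rotation": [0, 0, 0]},
  {"dp": [0, 0, -0.008], "rotation": [0, 0, 0]},
  {"dp": [0, 0, -0.008], "rotation": [0, 0, 0]},
])

```text
clock: 10.62
position: [0.536, 0.274, 0.0514]
ee_rot: [0.0, 0.181, 0.984, 0.0]
contact_force: [-0.8, -0.2, 3.6]
width: -0.0002
```

>>> send_rows([
  {"dp": [0, 0, -0.004], "rotation": [0, 0, 0]},
  {"dp": [0, 0, -0.008], "rotation": [0, 0, 0]},
  {"dp": [0, 0, -0.01], "rotation": [0, 0, 0]},
  {"dp": [0, 0, -0.01], "rotation": [0, 0, 0]},
  {"dp": [0, 0, -0.01], "rotation": [0, 0, 0]},
])

```text
clock: 11.03
position: [0.5361, 0.274, 0.0509]
ee_rot: [0.0, 0.181, 0.984, 0.0]
contact_force: [-1.4, -1.2, 8.6]
width: 0.0
```

>>> send_rows([
  {"dp": [0, 0, 0.1], "rotation": [0, 0, 0]},
  {"dp": [0, 0, 0.3], "rotation": [0, 0, 0]},
  {"dp": [0, 0, 0.6], "rotation": [0, 0, 0]},
  {"dp": [0, 0, 0.9], "rotation": [0, 0, 0]},
  {"dp": [0, 0, 1], "rotation": [0, 0, 0]},
  {"dp": [0, 0, 1], "rotation": [0, 0, 0]},
])

```text
clock: 11.53
position: [0.5379, 0.275, 0.1737]
ee_rot: [0.003, 0.181, 0.983, 0.002]
contact_force: [-0.4, 0.1, -0.9]
width: 0.0002
```

>>> send_rows([
  {"dp": [-0.2, 0.3, 0.2], "rotation": [0, 0, 0]},
  {"dp": [-0.4, 0.6, 0.4], "rotation": [0, 0, 0]},
  {"dp": [-0.6, 0.9, 0.5], "rotation": [0, 0, 0]},
  {"dp": [-0.8, 1, 0.5], "rotation": [0, 0, 0]},
  {"dp": [-0.8, 1, 0.5], "rotation": [0, 0, 0]},
])

```text
clock: 11.95
position: [0.4342, 0.3983, 0.2297]
ee_rot: [-0.003, 0.178, 0.984, 0.001]
contact_force: [0.6, -0.5, 0.3]
width: -0.0
```

>>> send_rows([
  {"dp": [-0.3, 0.3, 0], "rotation": [0, 0, 0]},
  {"dp": [-0.6, 0.6, 0], "rotation": [0, 0, 0]},
  {"dp": [-0.8, 0.8, 0], "rotation": [0, 0, 0]},
  {"dp": [-1, 1, 0], "rotation": [0, 0, 0]},
  {"dp": [-1, 1, 0], "rotation": [0, 0, 0]},
  {"dp": [-1, 1, 0], "rotation": [0, 0, 0]},
])

```text
clock: 12.45
position: [0.3173, 0.5147, 0.2276]
ee_rot: [-0.001, 0.179, 0.984, -0.002]
contact_force: [0.7, -0.1, -0.2]
width: 0.0002
```

```bash
python3 - <<'E'
from rig import monitor, eyes
from h import *
s=monitor.get_state();print(s['clock'],s['position'],s['contact_force'],abs(s['qd']).max())
I=[]
for n in("top","scene"):
    im=eyes.get_image(n);o=pickle.load(open(f'{n}0.pkl','rb'))
    d=cv2.absdiff(im['color'],o['color']).max(2)
    I.append(np.hstack([im['color'][:,:,::-1],np.repeat(np.clip(d.astype(int)*4,0,255).astype(np.uint8)[:,:,None],3,2)]))
cv2.imwrite('pics/end.png',cv2.resize(np.vstack(I),(800,600),interpolation=cv2.INTER_AREA))
E
```

```text
12.45 [0.31727736 0.51474911 0.22760481] [ 0.67225649 -0.12712759 -0.15859847] 0.0583833204223588
```

View pics/end.png

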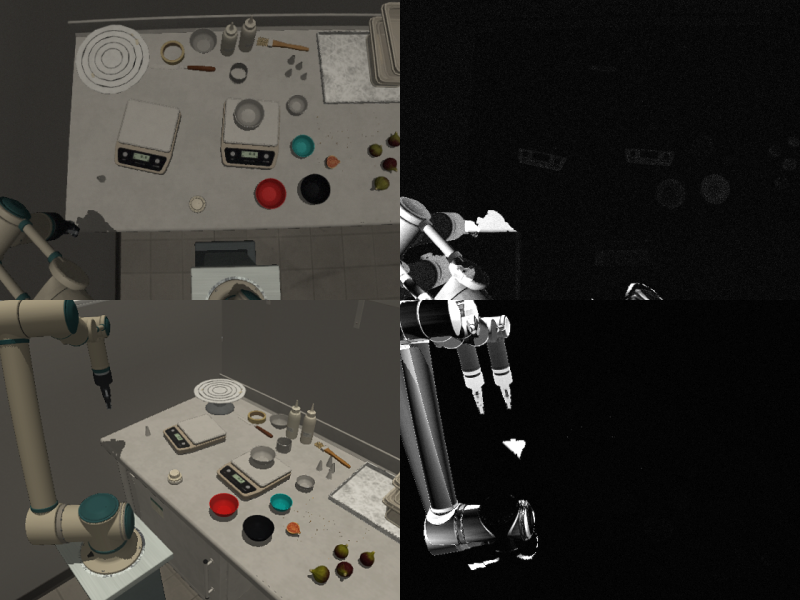

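The end picture, compared with the first one, shows only the arm and its shadow changed. The scales, bowl, timer and nozzle have not moved visibly. I hand in now.

```bash
python3 -c "
from rig import manip
print(manip.sign_off())"
```

```text
the job is handed in; nothing more can be done
None
```

I pressed the three keys in the required order with the shut fingertips, letting each key come up before the next. The job is handed in; `sign_off` gave no verdict.

| Key | Peak force | What the press showed |
|---|---|---|
| Left key, scale with the bowl | 9.7 N | force rose about 4 N/mm, then jumped at the stop |
| Right key, scale with the bowl | 8.4 N | reached the same depth and passed the 6 N for fully down |
| Right key, empty scale | 8.6 N | reached the same depth and passed the 6 N for fully down |

- **Key travel:** it is inferred from force and depth, because the joint values are not in the state.
- **Last pictures:** the before/after difference showed only the arm and its shadow. Both scales, the bowl, the timer and the nozzle looked unmoved, and the arm was clear of everything.
- **Time:** the last reading before hand-in was at 12.5 s of the 45 s allowed.
- **Disagreements:** the two cameras differed by about 3 mm in y on the key positions, so I aimed between them. The arm's position readings differed from the commanded ones by a few millimetres at times, so I steered by the readings and the pictures.
- **Nozzle:** the network did not detect it at all; I found it by eye.

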